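Hang the palm sander on the spring-balanced arm

ROBOT

A 6-joint arm with a two-finger parallel gripper is mounted at the origin on the work surface. World frame = base frame: x ahead of the robot, y to its left, z up, the work surface at z = 0. Lengths are in mm, angles in degrees, forces in N, time in s.
With the tool pointing down it reaches from about 300 to 850 mm from the base axis. Payload 4.2 kg.
Tool frame: the origin (TCP) lies midway between the tips of the shut fingers; the grasp point (between the pads) lies 19 mm behind it (env.grasp_offset is the distance from the TCP to the grasp point, in mm); z points along the fingers, y is the line along which they close (so a half turn about z gives the same grasp; the last joint's range is limited). The gripper opens to 91 mm and grips with 3 to 60 N. Pads are 32 mm wide; open, the fingers measure 118 mm over their backs; the gripper's body (76 mm by 178 mm) begins 60 mm behind the grasp point.
Start: joints at [-74.771, 18.312, 89.639, -0, 72.044, -1.146], TCP at [162.11, -551.692, 213.976] pointing down, gripper open.
Joint ranges: [-177.97, 177.97], [-48.28, 115.42], [12.27, 149.76], [-77.06, 257.06], [2.81, 150.46], [-146.56, 146.56]. Speed limits (degrees/s): [147.25, 147.25, 180, 180, 180, 180].

INTERFACE

Orientations are given as [roll, pitch, yaw] about the fixed x, y, z axes, in that order (R = Rz(yaw) Ry(pitch) Rx(roll)).
In Python, from workcell import env, optics gives the robot as it stands. The module is installed in compiled form; this text tells all that it offers.
- The arm moves only by the tool send_rows, never from a script. Its argument "targets" is a list that holds one entry, the list of rows, each a list of 7 numbers: the turn, a rotation vector about the world's x, y, z scaled (see below), then the shift along the world's x, y, z scaled (see below), then the closure, from -1 (fully open) to 1 (shut). In form: [[[rx, ry, rz, x, y, z, gripper], ...]]. A call has 1 to 12 rows; each row shifts and turns the commanded pose from where the row before left it; what a row does not reach is not made up. The controller multiplies each number of a shift by 0.2 m and each number of a turn by pi/2 rad. A row lasts 1/10 s, in which the tool goes at most 50 mm and 8.59 degrees, less where a joint would pass 70% of its speed; a pose out of reach is approached as far as the arm can. A call with a number of a shift or a turn outside -1 to 1 is refused whole. A call with a gripper value outside its range is refused whole. The fingers move at their own pace and stop on an object; "grip_force" is the grip in N (left out, the last holds). Time passes only in rows, so rows that do not move let the fingers close. It gives the time, the measured TCP pose, the force, the opening and the grip force at its end, in the units of the state.
- env.state(): the state, without advancing time (a new reading comes with each control period).
- optics.grab_frame(name): name is "side" or "top" or "wrist"; returns (picture, depth): 420x560x3 uint8, red, green, blue; 420x560 float32, mm along the optical axis (not along the pixel's ray), 0 where there is no reading.
- optics.camera_info(name): a dict with "camera_matrix" (3x3 intrinsics, pixels), "R" (3x3) and "t" (3): a world point X has camera coordinates R X + t; the wrist camera has in their place "mount" (4x4, takes a point from camera to tool coordinates, whose origin is the TCP and whose axes are the flange's). Camera axes: x right, y down, z forward; pixel columns grow to the right and rows downward; lengths in mm; the calibration is good to about 2 mm. A picture is of the moment at which its call begins: read the wrist's pose just before it. camera_info takes no time and is no camera call.
- env.job_done(): hands the job in; it is judged then, once.
Trained networks look in the newest picture that a camera, given by its name, has taken for a name from the list of things; names that differ only in an ending like _2 or _b are one class to them, and where a whole thing is asked for, a point or a joint stands for the part that bears it (a point fixed in the world has none). Each returns a list of dicts, best first, with "conf" (0 to 1); they miss things now and then, are a little off and sometimes report something else, mostly with a low value. They report only what shows in the picture. A call takes as long as a camera call. They do not tell look-alikes from the thing itself.
- optics.silhouettes(camera, name): "mask" (420x560 bool, what is visible of it) and "at" ([column, row] in pixels, amid what is visible of it).
- optics.place_of(camera, name): "at" ([column, row] in pixels: a listed point, or the origin of a listed thing).
The state is a dict: "time_s": time; "qpos": joint angles; "qvel": joint speeds; "effort": joint torques, N m; "ee_pos": TCP position; "ee_rot": TCP orientation; "force": force on the tool from outside, world axes, zero at the start; "torque": the same for the moment, N m; "gripper_width": finger opening in mm; "gripper_force": force on a finger pad.
Only numpy, scipy, OpenCV 4.12 (cv2) and the standard library are available. Lean on these libraries where they do the work, as an engineer would, in place of code of your own. Each camera call takes 0.05 s, during which the arm holds its last target. There are 200 camera calls.

TASK

Pick the palm sander up off the bench by its hand post and hang it by its bail in the notch of the spring-balanced arm. Keep hold and lower it slowly and gently while the arm sinks, and let go only once the arm carries the whole weight and has settled, so that it neither drops nor springs back when you release. Leave the sander hanging still and clear of the bench, and do not disturb the other things lying around.

Things in the scene. Friction and masses are not known exactly. Their poses are not given: they have to be found in the camera images.
- stand: balancer stand bolted to the bench: column, spring drum, sprung arm. Origin on the bench about under the raised arm's notch; z up, +x level to the column; the arm's free end faces -x. Arm pivot (axis along y) at (210, 0, 185) mm; column at x 225 to 265 on a foot x 170 to 290 mm, 130 mm wide; drum and cheeks reach 215 mm high. Arm: rises 0.30 rad above level when unloaded
- sander: palm sander standing on its pad: grey housing, black dust stub, steel bail, black post on top. Origin: centre of pad underside; z up, x along the stub, y along the bail's bar. Pad 100 mm across; housing 88, 72 high; stub reaches 60 out. Bail: closed window facing +-x, 52 mm wide, 60 high; the arm goes through it, sander x along the arm either way. 0.31 to 0.93 kg: sinks the notch 28 to 115 mm
- sander_bail (a point): middle of the underside of the bail's cross bar, 132 mm above the sander's origin; comes to lie on the origin of balancer when hung. The bar is round, 10 mm thick, 70 mm long along y. It grips the arm by friction: sideways pull while lowering falsifies the felt weight, so follow the arm's arc. Axes as the sander's
- sander_post (a point): good gripping point on the hand post, 170 mm above the sander's origin. The post is 22 mm square (sides along the sander's x and y), upright on the middle of the cross bar, from 142 to 185 mm above the origin. Axes as the sander's
- tube: bystander: white cardboard tube standing on end, 38 mm across, 115 mm high, origin at the centre of its foot
- wood_ring: bystander: flat plywood ring lying on the bench, 76 mm across, 8 mm thick, origin at the centre of its underside
- dark_block: bystander: dark wood bar lying on the bench, 50 x 150 x 18 mm, long side along its y, origin at the centre of its underside
- balancer: sprung arm, flat bar 16 mm wide, 10 thick. Origin: middle of its notch floor, on the upper face 220 mm from the pivot, where the bail rests. Axes: -x to the free end, z up. Notch 28 mm long, between end lip (11 mm high; arm ends 22 mm beyond origin) and shoulder (8 mm). Starts down at about 1 N, then 1.6 N per 0.1 rad (22 mm). Springy; let go 12 mm off balance it jerks (limit 0.10 m/s)
Mind the look-alikes: they are no part of the job. What is shaped like the sander but pink or red is not meant.

How it is judged:
By the outcome, as a careful person would: the job done as asked, in the order asked, and still so for the second after the job is handed in, with the robot touching nothing.
It also fails if it takes over 67 s, if anything falls off the work surface, if the arm or the gripper's body presses on something with over 40 N, if the wrist force passes 120 N, or if a joint passes its speed limit or range.

## Working session

There is one attempt and no reset: what is moved stays moved. The work goes in short steps, Python scripts to look and compute and a tool call to move; the robot and the scene stay as the last step left them, time stands still between calls to the robot, and variables do not carry over. Pictures are saved under pics/ and viewed, at most 10 in all, crops included, and the job is handed in when it is done.

Besides the shell and the picture viewer there is one more tool, called after "Emit:" by a JSON object that holds its "method" and its "body". send_rows: Moves the arm, as the interface text tells. Its arguments: {"type":"object","properties":{"targets":{"type":"array"},"grip_force":{"type":"number"}},"required":["targets"]}

```bash
mkdir -p pics; cat > h.py <<'E'
import numpy as np, cv2
from workcell import env, optics
from scipy.spatial.transform import Rotation as Ro
def cam(n):
    c=optics.camera_info(n);K=np.array(c["camera_matrix"])
    if n=="wrist":
        s=env.state();T=np.eye(4);T[:3,:3]=Ro.from_euler('xyz',s["ee_rot"],degrees=True).as_matrix();T[:3,3]=s["ee_pos"]
        M=T@np.array(c["mount"]);return K,M[:3,:3],M[:3,3]
    R=np.array(c["R"]);t=np.array(c["t"]);return K,R.T,-R.T@t
def cloud(n,depth,C):
    K,R,o=C;v,u=np.mgrid[:depth.shape[0],:depth.shape[1]]
    p=np.stack([(u-K[0,2])/K[0,0]*depth,(v-K[1,2])/K[1,1]*depth,depth],-1)
    return p@R.T+o
def ray_z(px,z,C):
    K,R,o=C;d=R@np.linalg.solve(K,[px[0],px[1],1]);return o+d*(z-o[2])/d[2]
def save(n,img): cv2.imwrite(n,cv2.cvtColor(img,cv2.COLOR_RGB2BGR))
E
cat > look.py <<'E'
from h import *
ims=[]
for n in ("side","top"):
    C=cam(n);im,d=optics.grab_frame(n);np.savez(f"{n}.npz",im=im,d=d);P=cloud(n,d,C)
    save(f"pics/{n}0.png",im);print(n,"cam at",C[2].round())
    for k in ("stand","sander","tube","wood_ring","dark_block","balancer"):
        for r in optics.silhouettes(n,k)[:3]:
            m=r["mask"]&(d>0);q=P[m]
            if len(q): print(k,round(r["conf"],2),np.round(r["at"]),len(q),np.percentile(q,[2,50,98],axis=0).round().tolist(),im[m].mean(0).round())
    for k in ("sander_post","sander_bail","balancer","stand"):
        print(k,[(round(r["conf"],2),np.round(r["at"],1).tolist()) for r in optics.place_of(n,k)[:3]])
print(env.state())
E
python3 look.py
```

```text
side cam at [ 491. 1080.  878.]
stand 0.92 [213. 199.] 2165 [[569.0, -236.0, 6.0], [789.0, -171.0, 108.0], [850.0, -125.0, 252.0]] [103. 104. 105.]
sander 0.85 [279. 289.] 1708 [[523.0, 2.0, -1.0], [567.0, 170.0, 54.0], [610.0, 199.0, 183.0]] [91. 85. 83.]
sander 0.77 [239. 250.] 1283 [[638.0, -121.0, 2.0], [677.0, 13.0, 58.0], [724.0, 39.0, 182.0]] [188. 125. 144.]
sander 0.68 [349. 276.] 1361 [[352.0, -46.0, -3.0], [392.0, 135.0, 64.0], [443.0, 172.0, 184.0]] [176.  70.  65.]
tube 0.68 [328. 248.] 482 [[410.0, -31.0, 2.0], [429.0, 3.0, 72.0], [446.0, 9.0, 114.0]] [172. 167. 156.]
wood_ring 0.84 [290. 260.] 298 [[497.0, -45.0, -2.0], [528.0, -9.0, 6.0], [563.0, 162.0, 140.0]] [236. 221. 183.]
dark_block 0.63 [338. 199.] 397 [[347.0, -441.0, 0.0], [379.0, -353.0, 16.0], [411.0, -292.0, 20.0]] [120.  71.  49.]
balancer 0.96 [258. 168.] 394 [[551.0, -576.0, 1.0], [652.0, -171.0, 225.0], [785.0, -155.0, 265.0]] [169. 164. 163.]
balancer 0.48 [276. 289.] 1655 [[525.0, 10.0, -1.0], [567.0, 171.0, 54.0], [611.0, 199.0, 182.0]] [89. 84. 83.]
sander_post [(0.95, [205.9, 251.8]), (0.83, [345.
[... 1430 characters left out ...]
.2, 187.3])]
stand []
{'time_s': 1.1, 'qpos': array([-7.47724795e+01,  1.83099302e+01,  8.96398589e+01,  3.67233164e-04,
        7.20425287e+01, -1.14679282e+00]), 'qvel': array([-0.09725593,  0.00587633,  0.04870943,  0.01906186,  0.05554828,
        0.01609837]), 'effort': array([-3.52610186e-04, -4.12370682e+01, -2.32234436e+01,  7.25676818e-02,
        3.75696004e-02, -1.94148424e-05]), 'ee_pos': array([ 162.09729574, -551.69470406,  213.98986051]), 'ee_rot': array([ 1.79992312e+02, -1.95538317e-04,  1.63742001e+01]), 'force': array([ 1.34032419,  0.4889074 , -0.48847643]), 'torque': array([-0.01588422,  0.00166256,  0.01814788]), 'gripper_force': 0.0, 'gripper_width': 91.43841747235652}
```

View pics/side0.png

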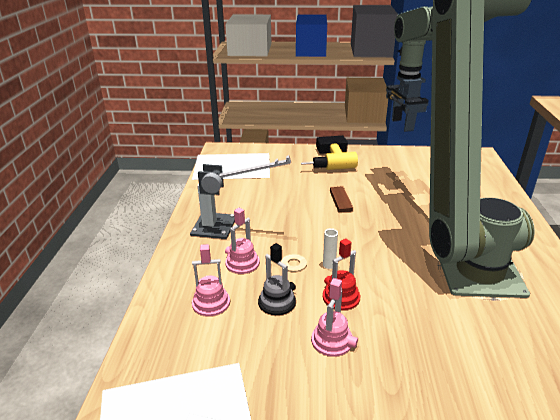

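View pics/top0.png

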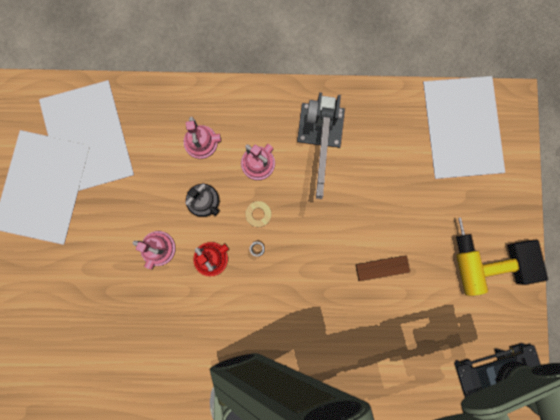

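The side view shows the grey sander at (277,290), red and pink look-alikes around it, and the sprung arm's tip at (289,160). In the top view the sander is at (203,200), the arm tip at (320,193) and the column at (322,108).

```bash
cat > m.py <<'E'
from h import *
D={n:np.load(n+".npz") for n in("side","top")}
al=[]
for n in D:
    P=cloud(n,D[n]["d"],cam(n)).reshape(-1,3);c=D[n]["im"].reshape(-1,3).astype(int)
    ok=(D[n]["d"].ravel()>0)&(np.hypot(P[:,0]-567,P[:,1]-150)<75);p=P[ok];cc=c[ok]
    grey=cc.max(1)-cc.min(1)<30
    for lo,hi in((148,182),(182,200),(126,146),(80,126),(62,78),(25,50)):
        q=p[(p[:,2]>lo)&(p[:,2]<hi)&grey]
        if len(q)>3:
            e,v=np.linalg.eigh(np.cov(q[:,:2].T));print(n,lo,hi,len(q),"mean",q.mean(0).round(1),"min",q.min(0).round(),"max",q.max(0).round(),"ax",np.degrees(np.arctan2(v[1,1],v[0,1])).round(),np.sqrt(e).round(1))
    # stub
    q=p[(p[:,2]>15)&(p[:,2]<70)&grey]
    r=np.hypot(q[:,0]-567,q[:,1]-150);
    # arm
    ok=(D[n]["d"].ravel()>0)&(P[:,0]>535)&(P[:,0]<770)&(P[:,1]<-140)&(P[:,1]>-220)&(P[:,2]>170);a=P[ok]
    for x in range(540,770,20):
        s=a[(a[:,0]>=x)&(a[:,0]<x+20)]
        if len(s): print(n,"arm",x,len(s),s.mean(0).round(1),"z",np.percentile(s[:,2],[10,90]).round(1), "y",s[:,1].min().round(),s[:,1].max().round())
    print(n,"arm xmin",a[:,0].min())
for n,r in(("side",(198,298,244,318)),("top",(168,238,165,235))):
    im=D[n]["im"][r[2]:r[3],r[0]:r[1]];al.append(cv2.resize(im,(390,380),interpolation=cv2.INTER_CUBIC))
save("pics/crop.png",np.hstack(al))
E
python3 m.py
```

```text
side 148 182 126 mean [567.1 159.8 166.2] min [555. 150. 148.] max [582. 168. 182.] ax -173.0 [4.3 7.5]
side 182 200 37 mean [567.3 153.5 184.4] min [557. 142. 182.] max [579. 166. 188.] ax 162.0 [5.3 5.9]
side 126 146 85 mean [565.5 157.9 137.4] min [542. 128. 127.] max [595. 179. 146.] ax 140.0 [ 3.  24.9]
side 80 126 141 mean [567.5 154.9 103. ] min [540. 129.  80.] max [595. 181. 126.] ax 139.0 [ 4.2 28.9]
side 62 78 326 mean [571.3 159.8  69.5] min [535. 124.  62.] max [600. 187.  78.] ax 130.0 [14.3 17.6]
side 25 50 347 mean [563.6 173.   33.9] min [524. 107.  25.] max [611. 199.  50.] ax -154.0 [17.2 26.6]
side arm 540 39 [ 553.9 -159.6  260.2] z [251.4 269.2] y -171.0 -151.0
side arm 560 35 [ 570.6 -161.4  250.7] z [244.4 255.3] y -175.0 -153.0
side arm 580 42 [ 589.2 -163.8  247.7] z [240.8 256.2] y -178.0 -155.0
side arm 600 34 [ 609.4 -165.8  238.5] z [234.2 242.7] y -180.0 -160.0
side arm 620 34 [ 629.7 -167.6  232.1] z [226.3 236.8] y -179.0 -161.0
side arm 640 34 [ 649.9 -171.7  225.9] z [220.8 230. ] y -187.0 -164.0
side arm 660 34 [ 670.  -172.4  220. ] z [214.  224.5
[... 1185 characters left out ...]
 252.5] z [246. 259.] y -178.0 -160.0
top arm 600 54 [ 609.5 -171.3  242.4] z [238.9 246.3] y -180.0 -163.0
top arm 620 51 [ 629.9 -173.7  235.6] z [231.8 238.9] y -182.0 -166.0
top arm 640 50 [ 649.9 -176.3  230.2] z [226.9 233.7] y -184.0 -169.0
top arm 660 47 [ 669.3 -178.2  224. ] z [220.3 227.4] y -187.0 -170.0
top arm 680 51 [ 689.4 -180.6  217.7] z [214.4 221.2] y -188.0 -173.0
top arm 700 47 [ 710.2 -183.1  211.1] z [207.8 214.2] y -192.0 -175.0
top arm 720 46 [ 729.8 -184.5  204.6] z [201.8 208.8] y -192.0 -176.0
top arm 740 112 [ 753.2 -174.8  197.5] z [185.8 206.7] y -216.0 -140.0
top arm 760 141 [ 765.  -177.1  201.6] z [188.9 213.4] y -216.0 -140.0
top arm xmin 545.1537068774121
```

View pics/crop.png

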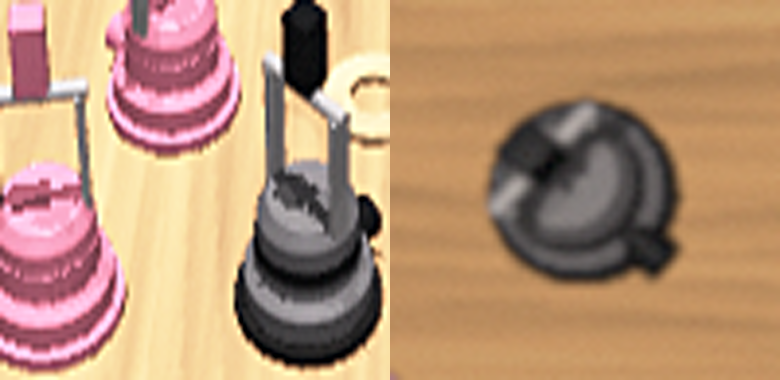

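The crop shows the grey sander's bail bar running at about 140° in world and its stub towards about 230°, with the post at (566.5, 151). I'll look at the notch with the wrist camera on the way.

Emit:
{"method": "send_rows", "body": {"targets": [[[0, 0, 0, 0.14, 0.16, 0.086, -1], [0, 0, 0, 0.14, 0.16, 0.086, -1], [0, 0, 0, 0.14, 0.16, 0.086, -1], [0, 0, 0, 0.14, 0.16, 0.086, -1], [0, 0, 0, 0.14, 0.16, 0.086, -1], [0, 0, 0, 0.14, 0.16, 0.086, -1], [0, 0, 0, 0.14, 0.16, 0.086, -1], [0, 0, 0, 0.14, 0.16, 0.086, -1], [0, 0, 0, 0.14, 0.16, 0.086, -1], [0, 0, 0, 0.14, 0.16, 0.086, -1], [0, 0, 0, 0.14, 0.16, 0.086, -1], [0, 0, 0, 0.14, 0.16, 0.086, -1]]]}}

```text
time_s: 2.3
ee_pos: [498.9, -166.1, 421.3]
ee_rot: [180.0, -0.0, 16.4]
force: [0.8, 0.2, -0.2]
gripper_width: 91.3
gripper_force: 0.0
```

```bash
cat > w.py <<'E'
from h import *
import sys
optics.grab_frame("wrist");f=[]
C=cam("wrist");im,d=optics.grab_frame("wrist");np.savez("w.npz",im=im,d=d,K=C[0],R=C[1],o=C[2])
save(f"pics/{sys.argv[1]}.png",im);print(optics.camera_info("wrist")["mount"])
s=env.state();print(s["time_s"],s["ee_pos"],s["ee_rot"])
for k in sys.argv[2:]: print(k,[(round(r["conf"],2),np.round(r["at"],1).tolist()) for r in optics.place_of("wrist",k)[:3]])
P=cloud("wrist",d,C).reshape(-1,3)
a=P[(d.ravel()>0)&(P[:,0]>530)&(P[:,0]<660)&(P[:,1]<-130)&(P[:,1]>-220)&(P[:,2]>200)&(P[:,2]<300)]
if len(a):
    print("n",len(a),"xmin",a[:,0].min())
    for x in range(540,640,4):
        q=a[(a[:,0]>=x)&(a[:,0]<x+4)]
        if len(q): print(x,len(q),q.mean(0).round(1),"y",np.percentile(q[:,1],[3,97]).round(1),"z",np.percentile(q[:,2],[5,95]).round(1))
E
python3 w.py w1 balancer
```

```text
[[-4.88678442e-04 -9.56547049e-01 -2.91577614e-01  8.18933281e+01]
 [ 9.99999862e-01 -4.11133198e-04 -3.27220345e-04 -1.94390531e-01]
 [ 1.93124419e-04 -2.91577734e-01  9.56547117e-01 -1.71119362e+02]
 [ 0.00000000e+00  0.00000000e+00  0.00000000e+00  1.00000000e+00]]
2.4 [ 501.39856662 -164.40389736  421.98595047] [179.94689262  -0.26581315  16.7289989 ]
balancer [(0.59, [302.9, 136.5])]
n 2077 xmin 543.7462246290916
540 1 [ 543.7 -168.1  254. ] y [-168.1 -168.1] z [254. 254.]
544 44 [ 546.2 -163.   259.3] y [-169.8 -155.5] z [253.7 264.2]
548 68 [ 550.2 -163.4  269.7] y [-170.7 -155.5] z [264.9 272.6]
552 80 [ 554.  -163.2  270.4] y [-171.2 -155.8] z [268.4 272.2]
556 89 [ 557.8 -163.8  261.7] y [-171.5 -156.4] z [256.3 270.9]
560 74 [ 562.  -164.3  256.8] y [-171.9 -156.9] z [255.1 258. ]
564 72 [ 566.  -165.   255.5] y [-172.8 -157.3] z [254.2 256.7]
568 72 [ 570.  -165.3  254.2] y [-173.1 -157.9] z [252.4 255.5]
572 73 [ 574.  -165.8  253.1] y [-173.4 -158.3] z [251.9 254.9]
576 72 [ 578.  -166.3  251.8] y [-174.1 -158.8] z [250.6 253.3]
580 76 [ 582.1 -166.6  254. ] y [-174.3 -
[... 214 characters left out ...]

596 70 [ 598.  -168.5  245.5] y [-176.2 -160.9] z [243.8 247.2]
600 72 [ 601.9 -169.1  244.1] y [-176.9 -161.4] z [242.4 245.5]
604 72 [ 606.  -169.5  242.9] y [-177.1 -161.9] z [241. 244.]
608 72 [ 610.  -170.   241.5] y [-177.9 -162.3] z [240. 243.]
612 73 [ 614.  -170.1  240.6] y [-177.7 -162.8] z [238.8 242.1]
616 69 [ 618.  -171.   239.3] y [-178.6 -163.5] z [237.7 240.9]
620 71 [ 622.  -171.3  238. ] y [-178.6 -163.8] z [236.6 239.5]
624 72 [ 626.  -171.7  236.8] y [-179.5 -164.2] z [235.2 238.5]
628 69 [ 630.  -172.2  235.5] y [-180.1 -164.6] z [233.9 237.1]
632 75 [ 634.  -172.6  234.2] y [-180.2 -165. ] z [232.7 235.7]
636 68 [ 638.  -173.3  233.1] y [-181.  -165.7] z [231.3 234.5]
```

Emit:
{"method": "send_rows", "body": {"targets": [[[0, 0, 0.0311, 0.0285, 0.133, -0.0668, -1], [0, 0, 0.0311, 0.0285, 0.133, -0.0668, -1], [0, 0, 0.0311, 0.0285, 0.133, -0.0668, -1], [0, 0, 0.0311, 0.0285, 0.133, -0.0668, -1], [0, 0, 0.0311, 0.0285, 0.133, -0.0668, -1], [0, 0, 0.0311, 0.0285, 0.133, -0.0668, -1], [0, 0, 0.0311, 0.0285, 0.133, -0.0668, -1], [0, 0, 0.0311, 0.0285, 0.133, -0.0668, -1], [0, 0, 0.0311, 0.0285, 0.133, -0.0668, -1], [0, 0, 0.0311, 0.0285, 0.133, -0.0668, -1], [0, 0, 0.0311, 0.0285, 0.133, -0.0668, -1], [0, 0, 0.0311, 0.0285, 0.133, -0.0668, -1]]]}}

```text
time_s: 3.65
ee_pos: [566.1, 150.7, 259.0]
ee_rot: [-180.0, 0.1, 50.0]
force: [0.4, -0.6, 0.2]
gripper_width: 91.3
gripper_force: 0.0
```

```bash
cat > w2.py <<'E'
from h import *
for i in range(5): optics.grab_frame("wrist")
C=cam("wrist");im,d=optics.grab_frame("wrist");save("pics/w2.png",im)
s=env.state();print(s["time_s"],s["ee_pos"],s["ee_rot"],s["force"])
P=cloud("wrist",d,C).reshape(-1,3);c=im.reshape(-1,3).astype(int)
ok=(d.ravel()>0)&(np.hypot(P[:,0]-567,P[:,1]-151)<70);p=P[ok]
for lo,hi in((180,192),(150,180),(130,146)):
    q=p[(p[:,2]>lo)&(p[:,2]<hi)]
    if len(q)>5:
        r=cv2.minAreaRect(q[:,:2].astype(np.float32));e,v=np.linalg.eigh(np.cov(q[:,:2].T))
        print(lo,len(q),q.mean(0).round(1),"rect",np.round(r[0],1),np.round(r[1],1),round(r[2],1),"ax",np.degrees(np.arctan2(v[1,1],v[0,1])).round(1))
E
python3 w2.py
```

```text
3.95 [566.5232724  149.90111826 260.59383959] [1.79943543e+02 3.71505675e-03 4.98549085e+01] [-0.56590467  0.09784913  0.61914688]
180 789 [566.4 153.2 184.8] rect [566.1 152.7] [21.1 21.6] 49.4 ax 103.4
150 251 [572.6 160.4 165.7] rect [571.9 159.7] [ 3.2 21.8] 49.4 ax 139.3
130 662 [566.7 153.2 140.5] rect [567.1 153.9] [17.1 69.4] 49.8 ax 139.3
```

View pics/w2.png

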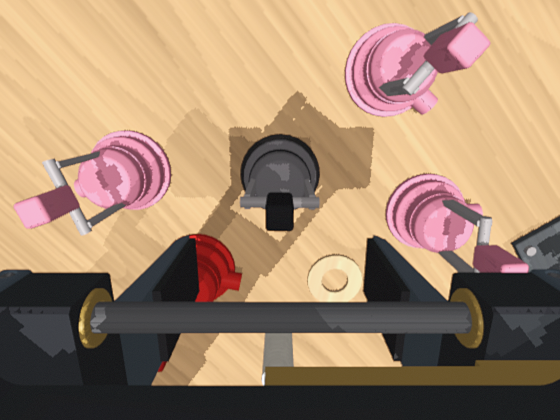

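The wrist view shows the grey sander's post at (280,210), its bail bar level at row 202, and the fingers straddling left and right in line with the bar. Alignment is good.

```bash
cat > f.py <<'E'
from h import *
import sys
n=int(sys.argv[1]);F=[];Q=[]
for i in range(n):
    optics.grab_frame("wrist");s=env.state();F.append(s["force"]);Q.append(np.r_[s["ee_pos"],s["ee_rot"]])
F=np.array(F);print("t",s["time_s"],"F",F.mean(0).round(2),"sem",(F.std(0)/n**.5).round(2),"pos",np.mean(Q,0).round(2)[:3],"rot",np.round(Q[-1][3:],2),"T",np.round(s["torque"],2),"w",round(s["gripper_width"],1),round(s["gripper_force"],1))
E
python3 f.py 12
```

```text
t 4.55 F [0.21 0.03 0.09] sem [0.08 0.15 0.17] pos [566.57 150.89 260.46] rot [179.99   0.    49.97] T [ 0.   -0.07  0.  ] w 91.3 0.0
```

Emit:
{"method": "send_rows", "body": {"targets": [[[0, 0, -0.003, 0, 0.0035, -0.09, -1], [0, 0, -0.003, 0, 0.0035, -0.09, -1], [0, 0, 0, 0, 0, -0.09, -1], [0, 0, 0, 0, 0, -0.09, -1], [0, 0, 0, 0, 0, -0.09, -1], [0, 0, 0, 0, 0, -0.09, -1], [0, 0, 0, 0, 0, 0, -1], [0, 0, 0, 0, 0, 0, 1], [0, 0, 0, 0, 0, 0, 1], [0, 0, 0, 0, 0, 0, 1], [0, 0, 0, 0, 0, 0, 1], [0, 0, 0, 0, 0, 0, 1]]], "grip_force": 30}}

```text
time_s: 5.75
ee_pos: [566.7, 153.0, 152.6]
ee_rot: [180.0, -0.0, 49.4]
force: [0.1, -0.1, -0.8]
gripper_width: 53.9
gripper_force: 0.0
```

```bash
python3 f.py 4
```

```text
t 5.95 F [-0.18 -0.47 -0.06] sem [0.09 0.22 0.14] pos [566.56 152.92 152.26] rot [ 1.7999e+02 -1.0000e-02  4.9420e+01] T [0.03 0.02 0.03] w 38.1 0.0
```

Emit:
{"method": "send_rows", "body": {"targets": [[[0, 0, 0, 0, 0, 0, 1], [0, 0, 0, 0, 0, 0, 1], [0, 0, 0, 0, 0, 0, 1], [0, 0, 0, 0, 0, 0, 1], [0, 0, 0, 0, 0, 0, 1], [0, 0, 0, 0, 0, 0.05, 1], [0, 0, 0, 0, 0, 0.1, 1], [0, 0, 0, 0, 0, 0.15, 1], [0, 0, 0, 0, 0, 0.15, 1], [0, 0, 0, 0, 0, 0.15, 1], [0, 0, 0, 0, 0, 0.1, 1], [0, 0, 0, 0, 0, 0.05, 1]]]}}

```text
time_s: 7.15
ee_pos: [566.3, 153.1, 303.4]
ee_rot: [180.0, -0.0, 49.4]
force: [0.7, 0.2, -8.3]
gripper_width: 22.1
gripper_force: 30.0
```

```bash
python3 f.py 12
```

```text
t 7.75 F [ 0.13  0.27 -7.88] sem [0.17 0.11 0.21] pos [566.04 152.84 301.16] rot [-1.7998e+02  4.0000e-02  4.9420e+01] T [-0.03 -0.03 -0.06] w 21.7 30.0
```

Emit:
{"method": "send_rows", "body": {"targets": [[[0, 0, -0.0519, -0.0337, -0.1285, 0, 1], [0, 0, -0.0519, -0.0337, -0.1285, 0, 1], [0, 0, -0.0519, -0.0337, -0.1285, 0, 1], [0, 0, -0.0519, -0.0337, -0.1285, 0, 1], [0, 0, -0.0519, -0.0337, -0.1285, 0, 1], [0, 0, -0.0519, -0.0337, -0.1285, 0, 1], [0, 0, -0.0519, -0.0337, -0.1285, 0, 1], [0, 0, -0.0519, -0.0337, -0.1285, 0, 1], [0, 0, -0.0519, -0.0337, -0.1285, 0, 1], [0, 0, -0.0519, -0.0337, -0.1285, 0, 1], [0, 0, -0.0519, -0.0337, -0.1285, 0, 1], [0, 0, -0.0519, -0.0337, -0.1285, 0, 1]]]}}

```text
time_s: 8.95
ee_pos: [485.1, -156.5, 302.2]
ee_rot: [180.0, -0.0, -6.8]
force: [0.1, -0.1, -8.0]
gripper_width: 21.9
gripper_force: 30.0
```

```bash
python3 f.py 8; python3 w.py w3
```

```text
t 9.35 F [-0.06 -0.82 -7.98] sem [0.4  1.26 0.08] pos [ 485.24 -156.54  302.14] rot [-179.99   -0.     -6.56] T [-0.    0.05  0.07] w 21.8 30.0
[[-4.88410192e-04 -9.56543994e-01 -2.91587636e-01  8.18770803e+01]
 [ 9.99999870e-01 -5.08911443e-04 -5.53502557e-06  1.23935188e-01]
 [-1.43097789e-04 -2.91587601e-01  9.56544119e-01 -1.71115600e+02]
 [ 0.00000000e+00  0.00000000e+00  0.00000000e+00  1.00000000e+00]]
9.45 [ 485.78474337 -154.88363117  302.07457711] [ 1.79999902e+02 -6.75243756e-04 -6.56123809e+00]
n 3775 xmin 543.5851035677713
540 4 [ 543.8 -169.1  254. ] y [-170.  -168.2] z [252.9 254.6]
544 109 [ 546.2 -163.6  259.3] y [-170.7 -156.3] z [253.3 265.4]
548 158 [ 550.2 -163.9  270.2] y [-171.2 -156.3] z [265.6 272.5]
552 196 [ 554.  -164.1  271. ] y [-171.3 -156.8] z [269.6 272.2]
556 211 [ 557.9 -164.3  262.8] y [-171.8 -156.9] z [257.  270.7]
560 179 [ 562.  -164.8  257. ] y [-172.4 -157.3] z [255.8 258.3]
564 179 [ 566.  -165.3  255.7] y [-172.8 -157.7] z [254.5 257.1]
568 181 [ 570.  -165.7  254.3] y [-173.3 -158.2] z [253.1 255.7]
572 176 [ 574.  -166.2  253.2] y [-173.7
[... 231 characters left out ...]
89.7 -168.   255.1] y [-175.3 -160.7] z [247.4 258. ]
592 182 [ 594.  -168.6  246.9] y [-176. -161.] z [245.8 248.1]
596 177 [ 598.  -169.   245.7] y [-176.5 -161.5] z [244.3 247.1]
600 178 [ 602.  -169.5  244.4] y [-176.9 -161.9] z [243.1 245.6]
604 177 [ 606.  -169.9  243.2] y [-177.4 -162.4] z [242.1 244.5]
608 179 [ 610.  -170.5  241.9] y [-177.9 -162.8] z [240.7 243.1]
612 182 [ 614.  -170.7  240.7] y [-178.4 -163.3] z [239.5 241.9]
616 179 [ 618.1 -171.3  239.4] y [-178.8 -163.8] z [238.  240.7]
620 173 [ 622.  -171.8  238.2] y [-179.2 -164.3] z [236.9 239.5]
624 180 [ 626.  -172.1  236.9] y [-179.7 -164.6] z [235.6 238.2]
628 46 [ 628.7 -170.6  236. ] y [-178.7 -164.9] z [235.  236.9]
```

View pics/w3.png

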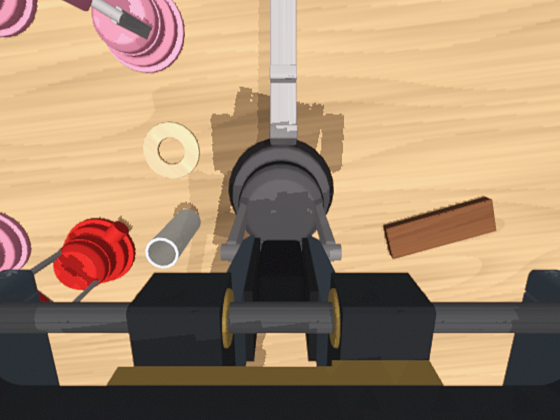

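The wrist view shows the arm (columns 270–297) centred in the bail (columns 228–340), with the notch at about rows 80–125. The notch is at (570, -165.7, 254.3). Moving the bail over it.

Emit:
{"method": "send_rows", "body": {"targets": [[[0, 0, 0, 0.05, -0.0057, 0, 1], [0, 0, 0, 0.0604, -0.0069, 0, 1], [0, 0, 0, 0.0604, -0.0069, 0, 1], [0, 0, 0, 0.0604, -0.0069, 0, 1], [0, 0, 0, 0.0604, -0.0069, 0, 1], [0, 0, 0, 0.0604, -0.0069, 0, 1], [0, 0, 0, 0.0604, -0.0069, 0, 1], [0, 0, 0, 0.0106, -0.0012, 0, 1], [0, 0, 0, 0, 0, -0.025, 1], [0, 0, 0, 0, 0, -0.025, 1], [0, 0, 0, 0, 0, -0.025, 1], [0, 0, 0, 0, 0, -0.025, 1]]]}}

```text
time_s: 10.65
ee_pos: [569.6, -165.1, 281.6]
ee_rot: [180.0, 0.0, -6.6]
force: [-0.5, -1.2, -7.3]
gripper_width: 21.5
gripper_force: 30.0
```

```bash
python3 f.py 8; python3 - <<'E'
from h import *
im,d=optics.grab_frame("side");m=im[120:220,200:340];save("pics/s1.png",cv2.resize(m,(784,560),interpolation=cv2.INTER_CUBIC))
E
```

```text
t 11.05 F [ 0.08 -0.05 -8.07] sem [0.23 0.11 0.22] pos [ 569.98 -165.12  281.87] rot [ 1.7999e+02 -4.0000e-02 -6.6300e+00] T [0.01 0.06 0.02] w 22.0 30.0
```

View pics/s1.png

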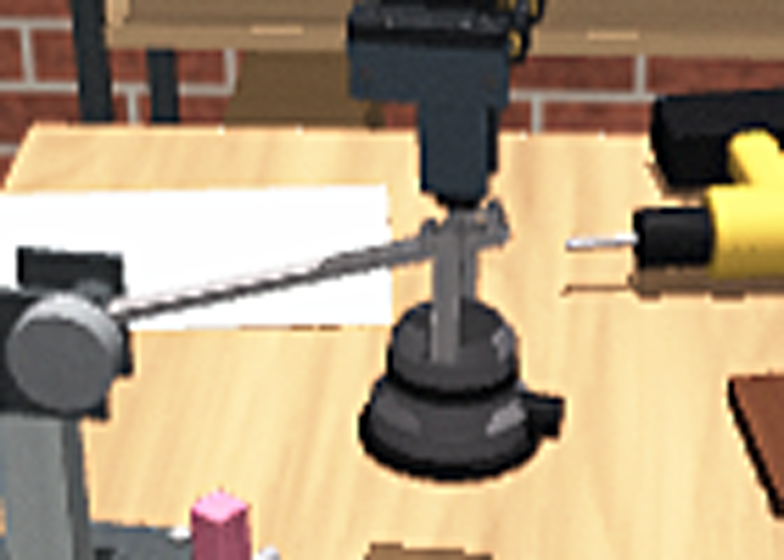

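The side crop shows the bail (432–470, 215–360) enclosing the arm over the notch between lip and shoulder, and the arm is still raised. The load is about 8 N, so the sink should be about 96 mm. I'll lower slowly along the arc.

Emit:
{"method": "send_rows", "body": {"targets": [[[0, 0, 0, 0, 0, -0.01, 1], [0, 0, 0, 0, 0, -0.01, 1], [0, 0, 0, 0, 0, -0.01, 1], [0, 0, 0, 0, 0, -0.0075, 1], [0, 0, 0, -0.004, 0.0005, -0.0132, 1], [0, 0, 0, -0.004, 0.0005, -0.0132, 1], [0, 0, 0, -0.004, 0.0005, -0.0132, 1], [0, 0, 0, -0.004, 0.0005, -0.0132, 1], [0, 0, 0, -0.004, 0.0005, -0.0132, 1], [0, 0, 0, -0.004, 0.0005, -0.0132, 1], [0, 0, 0, -0.004, 0.0005, -0.0132, 1], [0, 0, 0, -0.004, 0.0005, -0.0132, 1]]]}}

```text
time_s: 12.3
ee_pos: [564.2, -164.4, 253.5]
ee_rot: [180.0, -0.1, -6.6]
force: [1.4, -0.7, -6.2]
gripper_width: 22.0
gripper_force: 30.0
```

```bash
python3 f.py 8
```

```text
t 12.7 F [ 0.89 -0.52 -6.04] sem [0.14 0.2  0.25] pos [ 563.82 -164.35  253.42] rot [ 1.7999e+02 -1.0000e-02 -6.6300e+00] T [ 0.04 -0.12  0.  ] w 21.8 30.0
```

Emit:
{"method": "send_rows", "body": {"targets": [[[0, 0, 0, -0.0027, 0.0003, -0.0135, 1], [0, 0, 0, -0.0027, 0.0003, -0.0135, 1], [0, 0, 0, -0.0027, 0.0003, -0.0135, 1], [0, 0, 0, -0.0027, 0.0003, -0.0135, 1], [0, 0, 0, -0.0027, 0.0003, -0.0135, 1], [0, 0, 0, -0.0027, 0.0003, -0.0135, 1], [0, 0, 0, -0.0027, 0.0003, -0.0135, 1], [0, 0, 0, -0.0027, 0.0003, -0.0135, 1], [0, 0, 0, -0.0016, 0.0002, -0.0137, 1], [0, 0, 0, -0.0016, 0.0002, -0.0137, 1], [0, 0, 0, -0.0016, 0.0002, -0.0137, 1], [0, 0, 0, -0.0016, 0.0002, -0.0137, 1]]]}}

```text
time_s: 13.9
ee_pos: [558.6, -163.8, 220.9]
ee_rot: [180.0, -0.1, -6.6]
force: [3.4, -0.7, -3.3]
gripper_width: 22.1
gripper_force: 30.0
```

```bash
python3 f.py 8
```

```text
t 14.3 F [ 2.3  -0.12 -3.28] sem [0.15 0.15 0.15] pos [ 558.13 -163.74  220.82] rot [ 1.7999e+02  1.0000e-02 -6.6300e+00] T [-0.03 -0.39  0.01] w 22.0 30.0
```

Emit:
{"method": "send_rows", "body": {"targets": [[[0, 0, 0, 0.001, -0.0001, -0.0135, 1], [0, 0, 0, 0.001, -0.0001, -0.0135, 1], [0, 0, 0, 0.001, -0.0001, -0.0135, 1], [0, 0, 0, 0.001, -0.0001, -0.0135, 1], [0, 0, 0, 0.001, -0.0001, -0.0135, 1], [0, 0, 0, 0.001, -0.0001, -0.0135, 1], [0, 0, 0, 0.001, -0.0001, -0.0135, 1], [0, 0, 0, 0.001, -0.0001, -0.0135, 1]]]}}

```text
time_s: 15.1
ee_pos: [559.2, -163.7, 198.9]
ee_rot: [-180.0, 0.1, -6.6]
force: [-4.4, 0.6, -1.1]
gripper_width: 21.6
gripper_force: 30.0
```

```bash
python3 f.py 8
```

```text
t 15.5 F [-4.51  0.07 -2.08] sem [0.14 0.13 0.14] pos [ 559.56 -163.77  199.12] rot [180.     0.    -6.63] T [0.12 1.03 0.07] w 22.1 30.0
```

Emit:
{"method": "send_rows", "body": {"targets": [[[0, 0, 0, -0.0042, 0.0005, 0, 1], [0, 0, 0, -0.0042, 0.0005, 0, 1], [0, 0, 0, 0.0002, 0, -0.0125, 1], [0, 0, 0, 0.0002, 0, -0.0125, 1], [0, 0, 0, 0.0002, 0, -0.0125, 1], [0, 0, 0, 0.0002, 0, -0.0125, 1], [0, 0, 0, 0, 0, 0, 1], [0, 0, 0, 0, 0, 0, 1]]]}}

```text
time_s: 16.3
ee_pos: [559.3, -163.9, 189.6]
ee_rot: [180.0, -0.1, -6.6]
force: [2.5, -0.0, -0.8]
gripper_width: 21.9
gripper_force: 30.0
```

```bash
python3 f.py 10
```

```text
t 16.8 F [ 3.48 -0.39 -0.82] sem [0.15 0.14 0.17] pos [ 558.63 -163.85  189.48] rot [ 1.7998e+02 -2.0000e-02 -6.6300e+00] T [-0.1  -0.7  -0.01] w 22.1 30.0
```

Emit:
{"method": "send_rows", "body": {"targets": [[[0, 0, 0, 0.002, -0.0002, 0, 1], [0, 0, 0, 0.002, -0.0002, 0, 1], [0, 0, 0, 0.0003, 0, -0.008, 1], [0, 0, 0, 0.0003, 0, -0.008, 1], [0, 0, 0, 0.0003, 0, -0.008, 1], [0, 0, 0, 0.0003, 0, -0.008, 1], [0, 0, 0, 0.0003, 0, -0.008, 1], [0, 0, 0, 0, 0, 0, 1], [0, 0, 0, 0, 0, 0, 1]]]}}

```text
time_s: 17.7
ee_pos: [559.3, -163.9, 181.2]
ee_rot: [180.0, 0.0, -6.6]
force: [0.7, -1.9, -0.2]
gripper_width: 21.8
gripper_force: 30.0
```

```bash
python3 f.py 15
```

```text
t 18.45 F [ 0.57 -1.89 -0.25] sem [0.14 0.11 0.1 ] pos [ 559.26 -163.85  181.28] rot [ 1.7998e+02  2.0000e-02 -6.6300e+00] T [-0.47 -0.03  0.03] w 22.2 30.0
```

Emit:
{"method": "send_rows", "body": {"targets": [[[0, 0, 0, -0.0003, -0.002, -0.005, 1], [0, 0, 0, -0.0003, 0, -0.005, 1], [0, 0, 0, 0, 0, 0, 1], [0, 0, 0, 0, 0, 0, 1]]]}}

```text
time_s: 18.85
ee_pos: [559.5, -163.9, 179.3]
ee_rot: [-180.0, -0.0, -6.6]
force: [1.6, -1.3, 0.3]
gripper_width: 21.9
gripper_force: 30.0
```

```bash
python3 f.py 15;python3 - <<'E'
from h import *
im,d=optics.grab_frame("side");m=im[130:240,190:344];save("pics/s2.png",cv2.resize(m,(784,560),interpolation=cv2.INTER_CUBIC))
E
```

```text
t 19.6 F [ 1.67 -0.03  0.03] sem [0.16 0.12 0.11] pos [ 559.44 -163.97  179.32] rot [-1.7999e+02 -1.0000e-02 -6.6300e+00] T [ 0.11 -0.37  0.03] w 22.1 30.0
```

View pics/s2.png

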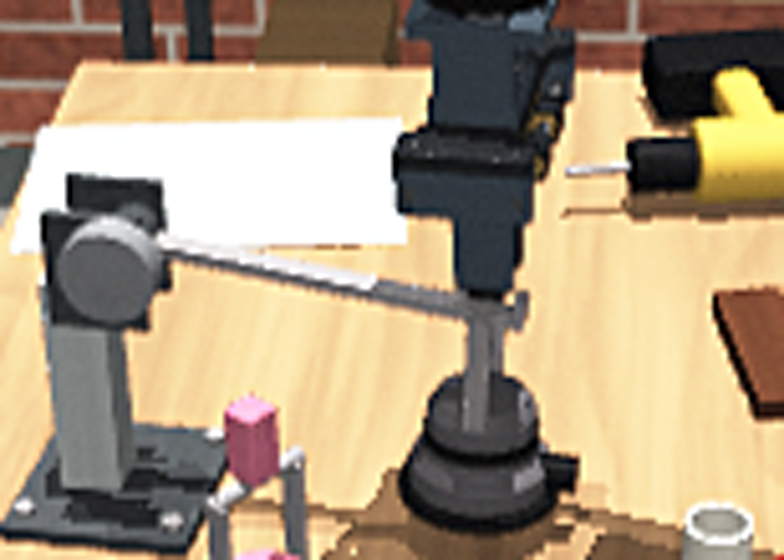

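The side crop shows the arm sunk just below level, with the bail seated in the notch (470–520, 300–320) and the sander clear of the bench. Fz is about 0. I'll relieve the small remaining sideways force and check once more.

Emit:
{"method": "send_rows", "body": {"targets": [[[0, 0, 0, 0.0009, -0.0001, 0, 1], [0, 0, 0, 0.0009, -0.0001, 0, 1], [0, 0, 0, 0, 0, 0, 1], [0, 0, 0, 0, 0, 0, 1]]], "grip_force": 10}}

```text
time_s: 20.05
ee_pos: [559.5, -164.0, 179.2]
ee_rot: [-180.0, 0.0, -6.6]
force: [0.8, 1.2, 0.5]
gripper_width: 22.3
gripper_force: 10.0
```

```bash
python3 f.py 15
```

```text
t 20.8 F [0.9  1.78 0.  ] sem [0.2  0.12 0.09] pos [ 559.49 -164.03  179.2 ] rot [-1.7999e+02  2.0000e-02 -6.6300e+00] T [ 0.51 -0.06  0.04] w 21.8 10.0
```

Emit:
{"method": "send_rows", "body": {"targets": [[[0, 0, 0, 0.0005, 0.001, 0, 1], [0, 0, 0, 0, 0, 0, 1], [0, 0, 0, 0, 0, 0, 1], [0, 0, 0, 0, 0, 0, 1], [0, 0, 0, 0, 0, 0, 1], [0, 0, 0, 0, 0, 0, 1], [0, 0, 0, 0, 0, 0, 1], [0, 0, 0, 0, 0, 0, 1]]], "grip_force": 3}}

```text
time_s: 21.6
ee_pos: [559.6, -164.0, 179.2]
ee_rot: [180.0, 0.0, -6.6]
force: [-0.4, 1.8, -0.4]
gripper_width: 21.8
gripper_force: 3.0
```

```bash
python3 f.py 15
```

```text
t 22.35 F [-0.53  1.06 -0.13] sem [0.13 0.15 0.11] pos [ 559.73 -164.04  179.27] rot [179.99  -0.    -6.63] T [0.23 0.11 0.03] w 21.8 3.0
```

Balanced within about 0.1 N, so I can release gently.

Emit:
{"method": "send_rows", "body": {"targets": [[[0, 0, 0, 0, 0, 0, 0.5], [0, 0, 0, 0, 0, 0, 0.48], [0, 0, 0, 0, 0, 0, 0.45], [0, 0, 0, 0, 0, 0, 0.4], [0, 0, 0, 0, 0, 0, 0.3], [0, 0, 0, 0, 0, 0, 0.1], [0, 0, 0, 0, 0, 0, 0], [0, 0, 0, 0, 0, 0, 0], [0, 0, 0, 0, 0, 0, 0], [0, 0, 0, 0, 0, 0, 0], [0, 0, 0, 0, 0, 0, 0], [0, 0, 0, 0, 0, 0, 0]]]}}

```text
time_s: 23.55
ee_pos: [559.7, -164.0, 179.3]
ee_rot: [180.0, 0.0, -6.6]
force: [0.3, 0.4, 0.6]
gripper_width: 45.3
gripper_force: 0.0
```

```bash
python3 f.py 8; cat > v.py <<'E'
from h import *
C=cam("side");im,d=optics.grab_frame("side");P=cloud("side",d,C).reshape(-1,3)
# post/bail region and arm height
for lo,hi in((525,545),(600,620),(640,660)):
    q=P[(d.ravel()>0)&(P[:,0]>lo)&(P[:,0]<hi)&(P[:,1]>-200)&(P[:,1]<-140)&(P[:,2]>120)&(P[:,2]<260)]
    if len(q): print(lo,len(q),np.percentile(q,[5,50,95],axis=0).round(1).tolist())
q=P[(d.ravel()>0)&(abs(P[:,0]-559)<70)&(abs(P[:,1]+164)<70)&(P[:,2]>12)&(P[:,2]<110)];print(np.percentile(q,[1,50,99],axis=0).round(1).tolist())
im=im[130:240,190:344];save("pics/s3.png",cv2.resize(im,(784,560),interpolation=cv2.INTER_CUBIC))
E
python3 v.py
```

```text
t 23.95 F [0.01 0.24 0.08] sem [0.2  0.14 0.21] pos [ 559.75 -163.99  179.26] rot [179.99  -0.    -6.63] T [0.02 0.05 0.04] w 45.8 0.0
525 30 [[537.9, -188.6, 148.8], [541.6, -161.3, 163.3], [544.5, -153.2, 258.1]]
600 34 [[602.1, -175.8, 155.5], [609.7, -164.3, 162.9], [618.7, -159.8, 165.6]]
640 35 [[641.7, -179.9, 161.7], [650.6, -169.1, 167.6], [659.2, -164.9, 172.3]]
[[506.6, -189.4, 26.9], [558.7, -137.1, 57.6], [607.7, -113.6, 107.3]]
```

View pics/s3.png

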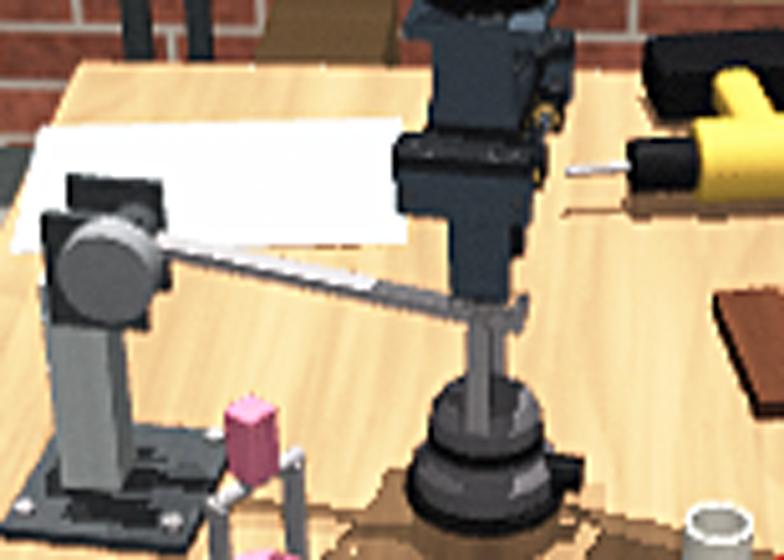

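It hangs free at the same height and is steady, with the fingers off the post. I'll open a bit wider and retreat upwards.

Emit:
{"method": "send_rows", "body": {"targets": [[[0, 0, 0, 0, 0, 0, -0.5], [0, 0, 0, 0, 0, 0, -0.5], [0, 0, 0, 0, 0, 0, -0.5], [0, 0, 0, 0, 0, 0.025, -0.5], [0, 0, 0, 0, 0, 0.05, -0.5], [0, 0, 0, 0, 0, 0.1, -0.5], [0, 0, 0, 0, 0, 0.1, -0.5], [0, 0, 0, 0, 0, 0.1, -0.5], [0, 0, 0, 0, 0, 0.1, -0.5], [0, 0, 0, 0, 0, 0.1, -0.5], [0, 0, 0, 0, 0, 0.05, -0.5], [0, 0, 0, 0, 0, 0, -0.5]]]}}

```text
time_s: 25.2
ee_pos: [560.4, -164.2, 306.3]
ee_rot: [180.0, -0.2, -6.6]
force: [-0.6, 0.6, -0.1]
gripper_width: 68.3
gripper_force: 0.0
```

Emit:
{"method": "send_rows", "body": {"targets": [[[0, 0, 0, 0, 0, 0, -0.5], [0, 0, 0, 0, 0, 0, -0.5], [0, 0, 0, 0, 0, 0, -0.5], [0, 0, 0, 0, 0, 0, -0.5], [0, 0, 0, 0, 0, 0, -0.5], [0, 0, 0, 0, 0, 0, -0.5], [0, 0, 0, 0, 0, 0, -0.5], [0, 0, 0, 0, 0, 0, -0.5], [0, 0, 0, 0, 0, 0, -0.5], [0, 0, 0, 0, 0, 0, -0.5]]]}}

```text
time_s: 26.2
ee_pos: [559.7, -164.0, 304.3]
ee_rot: [180.0, -0.0, -6.6]
force: [0.5, -0.3, 0.4]
gripper_width: 68.0
gripper_force: 0.0
```

```bash
cat >> v.py <<'E'
import time
g=lambda: optics.grab_frame("side")[0][130:240,190:344].astype(int)
a=g();b=a
for i in range(8): b=g(); print((abs(a-b).max(2)>25).sum(),end=" ")
E
python3 v.py
```

```text
525 20 [[538.5, -165.6, 148.9], [541.5, -156.5, 159.2], [544.4, -150.8, 166.1]]
600 34 [[602.0, -175.6, 155.9], [610.0, -165.5, 161.4], [618.3, -158.6, 165.6]]
640 35 [[641.4, -180.7, 160.8], [650.3, -169.7, 168.2], [659.7, -165.3, 170.7]]
[[506.6, -189.6, 26.3], [558.5, -137.2, 57.1], [607.5, -114.6, 105.0]]
5 5 5 5 5 0 1 1
```

View pics/s3.png

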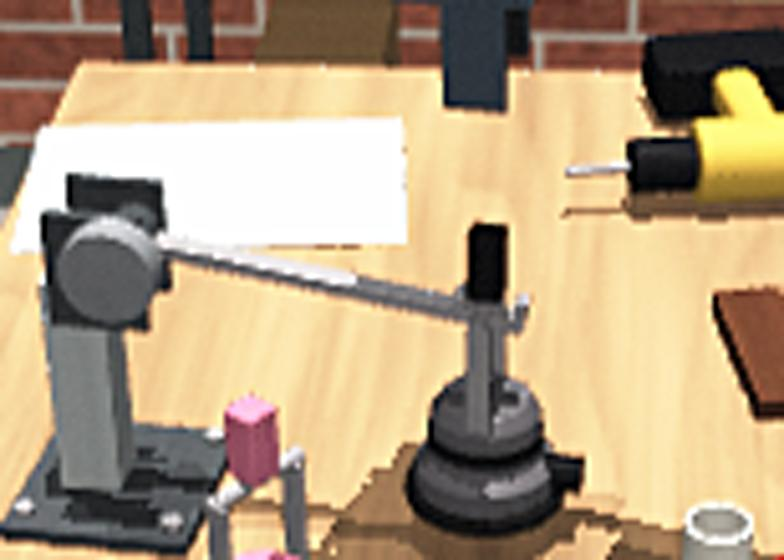

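The sander hangs upright in the notch, with the post at (488,262) and the gripper clear above. I'll let it settle briefly, then hand in.

Emit:
{"method": "send_rows", "body": {"targets": [[[0, 0, 0, 0, 0, 0, -0.5], [0, 0, 0, 0, 0, 0, -0.5], [0, 0, 0, 0, 0, 0, -0.5], [0, 0, 0, 0, 0, 0, -0.5], [0, 0, 0, 0, 0, 0, -0.5], [0, 0, 0, 0, 0, 0, -0.5], [0, 0, 0, 0, 0, 0, -0.5], [0, 0, 0, 0, 0, 0, -0.5], [0, 0, 0, 0, 0, 0, -0.5], [0, 0, 0, 0, 0, 0, -0.5], [0, 0, 0, 0, 0, 0, -0.5], [0, 0, 0, 0, 0, 0, -0.5]]]}}

```text
time_s: 27.9
ee_pos: [559.7, -164.0, 304.3]
ee_rot: [180.0, -0.0, -6.6]
force: [0.6, 0.4, 0.6]
gripper_width: 68.3
gripper_force: 0.0
```

```bash
python3 v.py | tail -1; python3 -c "
from workcell import env
print(env.job_done())"
```

```text
1 1 1 1 1 1 1 0 the job is handed in; nothing more can be done
None
```

The grey palm sander hangs still by its bail in the balancer arm's notch, about 27 mm clear of the bench; I let go with the arm carrying the full weight (within about 0.1 N), and handed the job in at about 28 s of the 67 s allowed.

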